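# Push the row of toy-carriage blanks home in the drilling jig and close the turn-button

### The arm

A 6-joint arm with a two-finger parallel gripper is mounted at the origin on the work surface. World frame = base frame: x ahead of the robot, y to its left, z up, the work surface at z = 0. Lengths are in m, angles in rad, forces in N, time in s.
With the tool pointing down it reaches from about 0.375 to 0.9 m from the base axis. Payload 3.1 kg.
Tool frame: the origin (TCP) lies at the very end of the fingers, on their centre line; the grasp point (between the pads) lies 19 mm behind it; x points along the fingers, y is the direction in which the jaws open and shut, and the axes are right-handed (so a half turn about x gives the same grasp; the last joint's range is limited). The gripper opens to 87 mm and grips with 3 to 60 N. Pads are 19 mm wide; open, the fingers measure 117 mm over their backs; the gripper's body (75 mm by 190 mm) begins 51 mm behind the grasp point.
Start: joints at [-1.49, 0.527, 1.433, -0, 1.181, -0.178], TCP at [0.16, -0.604, 0.223] pointing down, gripper open.
Joint ranges: [-3.08, 3.08], [-0.75, 2.2], [0.22, 2.44], [-1.43, 4.57], [0, 2.65], [-2.85, 2.85]. Speed limits (rad/s): [2.79, 2.79, 3.14, 3.14, 3.14, 3.14].

### API

Orientations are given as a unit quaternion [x, y, z, w].
In Python, from rig import robot gives the robot as it stands.
- The arm moves only by the tool carry_out, never from a script. Its argument "commands" is a list that holds one entry, the list of rows, each a list of 5 numbers: the opening, from 0 (shut) to 1 (fully open), then the shift along the tool's x, y, z in mm, then the turn about the tool's x in degrees. In form: [[[hand, x, y, z, twist], ...]]. A call has 1 to 8 rows; each row shifts and turns the pose as measured when the row begins, along the tool's axes as they then stand; what a row does not reach is not made up. A row lasts 1/12 s, in which the tool goes at most 41.7 mm and 7.16 degrees, less where a joint would pass 70% of its speed; a pose out of reach is approached as far as the arm can. A call with a gripper value outside its range is refused whole. The fingers move at their own pace and stop on an object; "force" is the grip in N (left out, the last holds). Time passes only in rows, so rows that do not move let the fingers close. It gives the time, the measured TCP pose, the force and the opening at its end, in the units of the state.
- robot.get_obs(): the state, without advancing time (a new reading comes with each control period).
- robot.camera(name): name is "scene" or "top" or "wrist"; returns the picture (480x640x3 uint8, red, green, blue); there is no depth.
- robot.camera_model(name): a dict with "fx", "fy", "cx", "cy" (pixels), "k1" (the pictures are not rectified: a ray, as slopes to the right and down, at radius r is drawn at 1 + k1 r^2 times it, then the intrinsics apply), "R" (3x3) and "t" (3): a world point X has camera coordinates R X + t. Camera axes: x right, y down, z forward; pixel columns grow to the right and rows downward; lengths in m; the calibration is good to about 2 mm. A picture is of the moment at which its call begins: read the wrist's pose just before it. camera_model takes no time and is no camera call; for the wrist camera it gives the pose at the moment of the call.
- robot.hand_in(): hands the job in, once; it reports no verdict.
The state is a dict: "time": time; "q": joint angles; "joint_velocities": joint speeds; "joint_torque": joint torques, N m; "position": TCP position; "tool_rot": TCP orientation; "ft_force": force on the tool from outside, world axes, zero at the start; "moment": the same for the moment, N m; "grip_width": finger opening in m.
Only numpy, scipy, OpenCV 4.12 (cv2) and the standard library are available. Lean on these libraries where they do the work, as an engineer would, in place of code of your own. Each camera call takes 0.05 s, during which the arm holds its last target. There are 200 camera calls.

### The job

With your fingertips, push the four toy-carriage blanks together as one row along the channel of the drilling jig until they are packed hard against the red end stop, and only then swing the blue turn-button square across the channel behind them. Do not lift or tip any blank or let the row come apart, leave the sanding block, the glue bottle and the plywood reindeer where they are, and finish with your hand clear of everything.

Things in the scene. Friction and masses are not known exactly. Their poses are not given: they have to be found in the camera images.
- jig: Fixed drilling jig: plywood base 350 long (x), 12 mm thick, y = -78 to +42 mm. Origin on the bench under the channel's centre line, half-way along. +x runs along the channel to the end stop, z up. Channel floor 12 mm above the bench, 38 mm wide between two dark fences, each 12 mm wide, tops 24 mm above the bench; open at its -x end (x = -175 mm).
- stop_face (a point): centre of the face of the red end stop that the front blank meets, 33 mm above the bench, at jig x = +150, y = 0 mm (axes as the jig). The stop is 62 mm wide, its top 58 mm above the bench. The packed row of four reaches from jig x = -26 to +150 mm.
- blank_red_center (a point): centre (half-way up) of the blank with the red roof patch: a pine block 44 mm long (along the channel), 36 wide, 42 high, about 35 to 75 g, standing loose in the jig's channel, top 54 mm above the bench. The four blanks stand in one row, nearly touching (gaps to 1.5 mm); their order in the row varies.
- blank_green_center (a point): centre (half-way up) of the blank with the green roof patch: a pine block 44 mm long (along the channel), 36 wide, 42 high, about 35 to 75 g, standing loose in the jig's channel, top 54 mm above the bench. The four blanks stand in one row, nearly touching (gaps to 1.5 mm); their order in the row varies.
- blank_yellow_center (a point): centre (half-way up) of the blank with the yellow roof patch: a pine block 44 mm long (along the channel), 36 wide, 42 high, about 35 to 75 g, standing loose in the jig's channel, top 54 mm above the bench. The four blanks stand in one row, nearly touching (gaps to 1.5 mm); their order in the row varies.
- blank_white_center (a point): centre (half-way up) of the blank with the white roof patch: a pine block 44 mm long (along the channel), 36 wide, 42 high, about 35 to 75 g, standing loose in the jig's channel, top 54 mm above the bench. The four blanks stand in one row, nearly touching (gaps to 1.5 mm); their order in the row varies.
- keeper (a joint): angle of the blue turn-button (rad): 0 = open, pointing along the jig's -x beside the channel; it turns towards the jig's +y and reaches its stop at 1.57 = square across the channel, its near side 5 mm clear behind the packed row. Stiff pivot (about 0.05 N m), stays where it is left. It starts between 0 and 0.25.
- keeper_pivot (a point): pivot of the turn-button, 37 mm above the bench, at jig x = -40, y = -56 mm; does not move. The button is a wooden bar 18 mm wide, reaching 100 mm out from the pivot, its underside 25 and its top 49 mm above the bench; a round boss of 22 mm diameter at the pivot.
- keeper_tip (a point): middle of the free end of the turn-button, 100 mm from the pivot, 37 mm above the bench; it moves with the button
- sanding_block: bystander: cork sanding block with blue abrasive under it, 75 x 45 x 29 mm, lying beyond the turn-button side of the jig; origin at the centre of its underside
- glue_bottle: bystander: white glue bottle, 54 mm diameter, 130 mm high, standing beyond the end stop; origin at the centre of its underside
- reindeer: bystander: flat plywood reindeer cut-out, about 100 x 105 x 6 mm, lying on the side of the jig away from the turn-button; origin at its underside, mid body
Mind the look-alikes: they are no part of the job. Leave any turquoise look-alike of the part that bears blank_white_center alone.

How it is judged:
On the way, in this order (a step that is already met when the one before it is completed fails the run):
1. the four blanks are packed against the end stop while the turn-button is still open (x of each of blank_red_center, blank_green_center, blank_yellow_center, blank_white_center in the frame of jig above -0.008 m and y of blank_red_center in the frame of jig between -0.005 and 0.005 m and z of each of blank_red_center, blank_green_center, blank_yellow_center, blank_white_center in the frame of jig below 0.036 m and y of blank_green_center in the frame of jig between -0.005 and 0.005 m and y of blank_yellow_center in the frame of jig between -0.005 and 0.005 m and y of blank_white_center in the frame of jig between -0.005 and 0.005 m and value of joint keeper below 0.6 rad), for 0.2 s.
2. the turn-button is swung across behind the packed row (x of each of blank_red_center, blank_green_center, blank_yellow_center, blank_white_center in the frame of jig above -0.008 m and value of joint keeper above 1.43 rad), for 0.2 s.
At the end, for the whole second after the job is handed in: All four blanks stand down in the channel (within 5 mm of its centre line), packed against the end stop with at most 4 mm of total slack, and the turn-button is at 1.43 rad or more (within 8 degrees of square) and at rest (all of step 2 and y of blank_red_center in the frame of jig between -0.005 and 0.005 m and z of each of blank_red_center, blank_green_center, blank_yellow_center, blank_white_center in the frame of jig below 0.036 m and y of blank_green_center in the frame of jig between -0.005 and 0.005 m and y of blank_yellow_center in the frame of jig between -0.005 and 0.005 m and y of blank_white_center in the frame of jig between -0.005 and 0.005 m and velocity of joint keeper below 0.05 rad/s); the robot touches nothing.
It fails at once if a blank is lifted more than 12 mm or tipped more than 20 degrees (z of any of blank_red_center, blank_green_center, blank_yellow_center, blank_white_center in the frame of jig above 0.045 m or angle between any of blank_red_center, blank_green_center, blank_yellow_center, blank_white_center's own z axis and vertical above 0.35 rad).
It fails at once if the row comes apart: the outermost blanks are more than 20 mm further apart than when touching (distance between blank_red_center and blank_green_center above 0.152 m or distance between any of blank_red_center, blank_green_center and blank_yellow_center above 0.152 m or distance between any of blank_red_center, blank_green_center, blank_yellow_center and blank_white_center above 0.152 m).
It fails at once if a bystander is moved more than 15 mm (distance of any of sanding_block, glue_bottle, reindeer from where it was at the start of the episode above 0.015 m).
It also fails if it takes over 51 s, if anything falls off the work surface, if the arm or the gripper's body presses on something with over 40 N, if the wrist force passes 120 N, or if a joint passes its speed limit or range.

## Working session

There is one attempt and no reset: what is moved stays moved. The work goes in short steps, Python scripts to look and compute and a tool call to move; the robot and the scene stay as the last step left them, time stands still between calls to the robot, and variables do not carry over. Pictures are saved under pics/ and viewed, on a budget of 10 in all, crops included, one or two more only if the job needs it, and the job is handed in when it is done.

Besides the shell and the picture viewer there is one more tool, called after "Emit:" by a JSON object that holds its "api" and its "payload". carry_out: Moves the arm, as the interface text tells. Its arguments: {"type":"object","properties":{"commands":{"type":"array"},"force":{"type":"number"}},"required":["commands"]}

```bash
mkdir -p pics; ls; python3 - <<'E'
from rig import robot
import cv2
o=robot.get_obs();print(o)
for n in("scene","top"):
    im=robot.camera(n);cv2.imwrite(f"pics/{n}0.png",im[:,:,::-1])
    print(n,robot.camera_model(n))
E
```

```text
pics
{'time': 0.0, 'q': array([-1.49050536e+00,  5.28475890e-01,  1.43389011e+00,  4.45260482e-06,
        1.18137766e+00, -1.78515914e-01]), 'joint_velocities': array([ 7.03414332e-05,  1.12528230e-03, -3.55589784e-04,  2.44519176e-04,
       -3.29387503e-04,  1.72620000e-03]), 'joint_torque': array([-1.20648743e-03, -4.40054941e+01, -1.76594013e+01,  6.32567424e-02,
        5.82133967e-02, -1.57995587e-04]), 'position': array([ 0.15991587, -0.60344861,  0.22156953]), 'tool_rot': array([ 0.70123316,  0.09200575, -0.70115558,  0.09048674]), 'ft_force': array([0.42198704, 0.49574323, 0.63727092]), 'moment': array([0.01940012, 0.0083078 , 0.00036013]), 'grip_width': 0.0871294734698976}
scene {'fx': 514.9990897163923, 'fy': 514.9990897163923, 'cx': 319.5390492042382, 'cy': 238.48068251480078, 'k1': -0.06605270676365137, 'R': array([[ 0.66656873,  0.74544164,  0.00169792],
       [ 0.619791  , -0.55294438, -0.55687668],
       [-0.41418021,  0.37224893, -0.83059345]]), 't': array([-0.4124172 , -0.26979201,  1.13193571])}
top {'fx': 512.3895326008384, 'fy': 512.3895326008384, 'cx': 318.8260305006687, 'cy': 241.7502497763066, 'k1': -0.1392811018790102, 'R': array([[ 0.0040625 , -0.99996978, -0.00662869],
       [-0.98169979, -0.00272603, -0.19041559],
       [ 0.19039177,  0.00728095, -0.98168119]]), 't': array([0.09734029, 0.55487674, 0.86074948])}
```

View pics/top0.png

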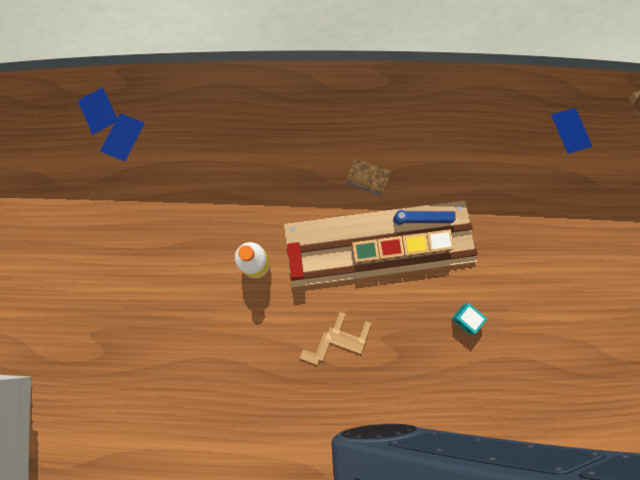

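View pics/scene0.png

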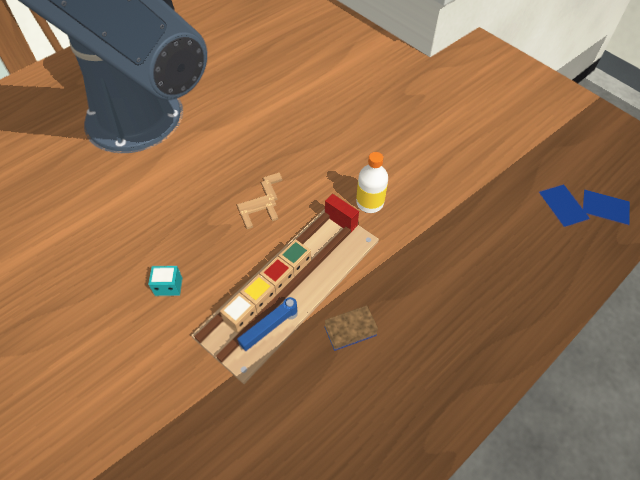

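The top view shows the red stop at (295,260). The row runs green (366,250), red (391,246), yellow (415,243), white (440,240), with the button pivot at (401,216) and its tip at (455,216). There are two white-topped candidates. The pine block at (440,240) in the channel is the real one, and the turquoise-bodied block at (470,319) is the look-alike to leave alone. I'll confirm that in an enlarged crop.

```bash
python3 - <<'E'
import cv2
im=cv2.imread("pics/top0.png")[195:345,280:490]
cv2.imwrite("pics/topcrop.png",cv2.resize(im,None,fx=3.8,fy=3.8,interpolation=cv2.INTER_CUBIC))
E
```

```text
(no output)
```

View pics/topcrop.png

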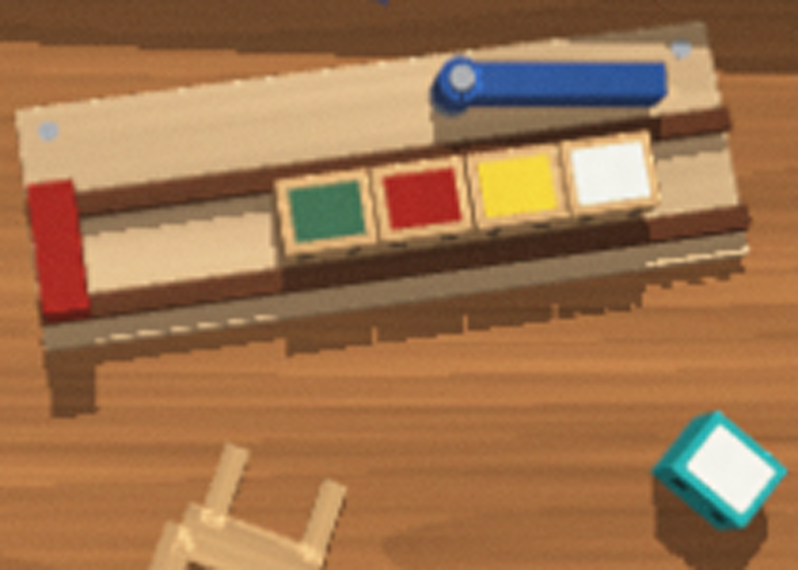

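The crop confirms it: the white blank at crop (610,171) has a pine body, and the one at (720,470) is turquoise and stays put. Next I fit the jig pose.

```bash
cat > h.py <<'E'
import numpy as np, cv2
from rig import robot
from scipy.optimize import least_squares
def proj(n,X,m=None):
    m=m or robot.camera_model(n); c=np.atleast_2d(X)@m["R"].T+m["t"]
    s=c[:,:2]/c[:,2:]; s=s*(1+m["k1"]*(s**2).sum(1,keepdims=True))
    return s*[m["fx"],m["fy"]]+[m["cx"],m["cy"]]
def unproj(n,px,z,m=None):
    m=m or robot.camera_model(n)
    K=np.array([[m["fx"],0,m["cx"]],[0,m["fy"],m["cy"]],[0,0,1]])
    s=cv2.undistortPoints(np.array([[px]],float),K,np.array([m["k1"],0,0,0]))[0,0]
    d=m["R"].T@[s[0],s[1],1]; o=-m["R"].T@m["t"]
    return o+d*(z-o[2])/d[2]
def jw(p,J):  # jig->world
    c,s=np.cos(p[2]),np.sin(p[2]); J=np.atleast_2d(J)
    return np.c_[p[0]+c*J[:,0]-s*J[:,1],p[1]+s*J[:,0]+c*J[:,1],J[:,2]]
def wj(p,W):
    c,s=np.cos(p[2]),np.sin(p[2]); d=np.array(W[:2])-p[:2]
    return np.array([c*d[0]+s*d[1],-s*d[0]+c*d[1]])
E
python3 - <<'E'
from h import *
T=lambda a:np.array(a)/3.8+[280,195]-.4
J=np.array([[150,-31,58],[150,31,58],[175,-78,12],[-175,-78,12],[-40,-56,49]])/1e3
P=T([[75,180],[88,313],[17,112],[703,22],[462,78]])
f=least_squares(lambda p:(proj("top",jw(p,J))-P).ravel(),[.6,.0,1.6],loss="soft_l1")
p=f.x;print(p,np.round((proj("top",jw(p,J))-P),1).tolist())
for n,q in dict(g=(328,211),r=(423,197),y=(518,184),w=(610,171)).items(): print(n,wj(p,unproj("top",T(q),.054))*1e3)
for q in [(664,64),(666,104),(657,150)]: print('tip/end',wj(p,unproj("top",T(q),.049))*1e3)
# scene check
print(np.round(proj("scene",jw(p,np.array([[150,-31,58],[150,31,58],[-175,-78,12],[-40,-56,49],[175,-78,12]])/1e3))))
np.save("p.npy",p)
for k in [(-150,0,35),(-26,0,35),(-60,0,200),(-40,-56,37)]: print(k,jw(p,np.array(k)/1e3))
from scipy.spatial.transform import Rotation as R
print(R.from_quat(robot.get_obs()["tool_rot"]).as_matrix().round(3))
E
```

```text
[ 0.54313599 -0.01815996  1.70998331] [[-0.5, 0.1], [0.6, -0.5], [-0.5, 0.1], [0.5, -0.2], [-0.1, 0.5]]
g [33.72597254 -1.0759123 ]
r [-11.57474469  -1.57521551]
y [-57.15363771  -1.58642303]
w [-101.76059316   -1.77433679]
tip/end [-138.79583631  -50.74512191]
tip/end [-136.03072868  -31.152369  ]
tip/end [-127.47402313   -9.56503046]
[[352. 219.]
 [325. 201.]
 [243. 383.]
 [290. 304.]
 [379. 239.]]
(-150, 0, 35) [[ 0.56394669 -0.16670933  0.035     ]]
(-26, 0, 35) [[ 0.54674317 -0.04390852  0.035     ]]
(-60, 0, 200) [[ 0.55146027 -0.07757971  0.2       ]]
(-40, -56, 37) [[ 0.60414394 -0.0500038   0.037     ]]
[[-0.     0.256 -0.967]
 [ 0.002 -0.967 -0.256]
 [-1.    -0.002 -0.   ]]
```

The fit is good to about 0.5 px, and the blank spacing of about 45 mm is as expected. The rear of the row is near x=-124 and the keeper is at about 0.15 rad. I'll push with the shut fingers low in the channel, with tool y along jig -x and tool z along jig +y. The first step is to turn, shut the hand and see what remains.

```bash
cat >> h.py <<'E'
def st():
    from scipy.spatial.transform import Rotation as R
    p=np.load("p.npy"); o=robot.get_obs(); M=R.from_quat(o["tool_rot"]).as_matrix()
    a=np.degrees(np.arctan2(M[1,1],M[0,1])-p[2]-np.pi); a=(a+180)%360-180
    print("t %.2f"%o["time"],"jig xy mm",(wj(p,o["position"])*1e3).round(1),"z %.1f"%(o["position"][2]*1e3),"twist needed %.2f"%a,"F",o["ft_force"].round(1),"w %.3f"%o["grip_width"],"down",M[:,0].round(3))
E
python3 -c "
from h import *;st();p=np.load('p.npy')
print(wj(p,unproj('top',(368,177),.029))*1e3,wj(p,unproj('top',(253,262),.06))*1e3)"
```

```text
t 0.10 jig xy mm [-526.5  460.7] z 221.7 twist needed 6.85 F [ 0.4 -0.4  0.3] w 0.087 down [-0.     0.002 -1.   ]
[   5.60652152 -142.94232141] [234.7768332   -6.08572716]
```

Emit:
{"api": "carry_out", "payload": {"commands": [[[0,0,0,0,6.8],[0,0,0,0,0],[0,0,0,0,0],[0,0,0,0,0]]], "force": 20}}

```text
time: 0.43
position: [0.1598, -0.6021, 0.2197]
tool_rot: [-0.705, -0.052, 0.705, -0.048]
ft_force: [0.7, -0.4, 0.1]
grip_width: 0.0681
```

```bash
python3 -c "
from h import *;st()"
```

```text
t 0.43 jig xy mm [-525.1  460.6] z 219.7 twist needed 0.09 F [ 0.7 -0.4  0.1] w 0.068 down [-0.001  0.006 -1.   ]
```

Emit:
{"api": "carry_out", "payload": {"commands": [[[0,0,-24,-33,0],[0,0,-24,-33,0],[0,0,-24,-33,0],[0,0,-24,-33,0],[0,0,-24,-33,0],[0,0,-24,-33,0],[0,0,-24,-33,0],[0,0,-24,-33,0]]]}}

```text
time: 1.1
position: [0.3935, -0.3769, 0.2186]
tool_rot: [-0.705, -0.049, 0.706, -0.05]
ft_force: [0.8, -0.9, 0.5]
grip_width: 0.0151
```

```bash
python3 -c "
from h import *;st()"
```

```text
t 1.10 jig xy mm [-334.5  198. ] z 218.6 twist needed 0.04 F [ 0.8 -0.9  0.5] w 0.015 down [-0.002 -0.002 -1.   ]
```

Emit:
{"api": "carry_out", "payload": {"commands": [[[0,0,-24,-33,0],[0,0,-24,-33,0],[0,0,-24,-33,0],[0,0,-24,-33,0],[0,0,-24,-33,0],[0,0,-23,-30,0],[0,0,0,0,0],[0,0,0,0,0]]]}}

```text
time: 1.77
position: [0.5746, -0.194, 0.2187]
tool_rot: [0.706, 0.058, -0.704, 0.059]
ft_force: [-0.2, -0.6, -0.5]
grip_width: 0.0004
```

```bash
python3 -c "
from h import *;st()"
```

```text
t 1.77 jig xy mm [-178.5   -6.7] z 218.7 twist needed 1.51 F [-0.2 -0.6 -0.5] w 0.000 down [ 0.003 -0.002 -1.   ]
```

Emit:
{"api": "carry_out", "payload": {"commands": [[[0,35,0,7,1.5],[0,40,0,0,0],[0,40,0,0,0],[0,0,0,0,0]]]}}

```text
time: 2.1
position: [0.5707, -0.1985, 0.1039]
tool_rot: [0.709, 0.048, -0.701, 0.054]
ft_force: [-2.2, 1.2, -1.1]
grip_width: 0.0005
```

```bash
python3 -c "
from h import *;st()
m=robot.camera_model('wrist');im=robot.camera('wrist');cv2.imwrite('pics/w1.png',im[:,:,::-1]);p=np.load('p.npy')
for J in [(-124,-18,54),(-124,18,54),(-175,-19,24),(-175,19,24),(-175,0,12),(-40,-56,49)]:print(J,proj('wrist',jw(p,np.array(J)/1e3),m).round())
cv2.imwrite('pics/t1.png',robot.camera('top')[:,:,::-1])"
```

```text
t 2.10 jig xy mm [-182.4   -2.3] z 103.9 twist needed 0.28 F [-2.2  1.2 -1.1] w 0.000 down [ 0.012 -0.007 -1.   ]
(-124, -18, 54) [[214. 234.]]
(-124, 18, 54) [[218. 293.]]
(-175, -19, 24) [[306. 220.]]
(-175, 19, 24) [[306. 276.]]
(-175, 0, 12) [[306. 243.]]
(-40, -56, 49) [[ 67. 167.]]
```

View pics/w1.png

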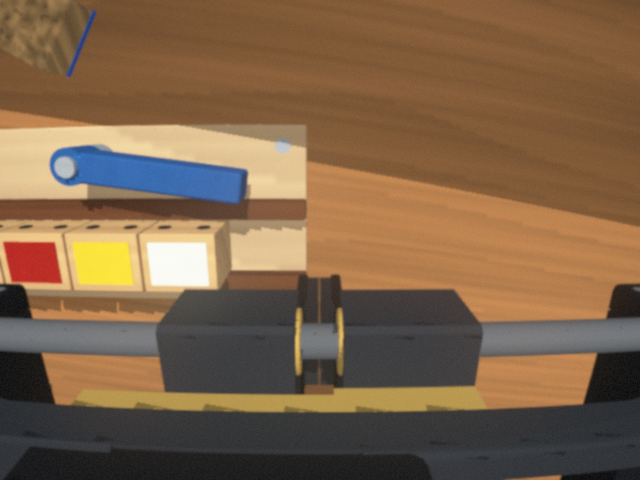

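The wrist view matches the model: jig end at column 306, boss at (65,167), rear of the white blank at column ~216. Going down and then pushing.

Emit:
{"api": "carry_out", "payload": {"commands": [[[0,35,0,2,0.3],[0,30,0,0,0],[0,10,0,0,0],[0,0,0,0,0],[0,0,0,0,0]]]}}

```text
time: 2.62
position: [0.5851, -0.2116, 0.0497]
tool_rot: [0.722, 0.037, -0.689, 0.059]
ft_force: [-0.0, 0.4, 0.8]
grip_width: 0.0003
```

```bash
python3 -c "
from h import *;st()"
```

```text
t 2.62 jig xy mm [-197.4  -14.7] z 49.7 twist needed -0.23 F [-0.   0.4  0.8] w 0.000 down [ 0.048 -0.028 -0.998]
```

```bash
python3 -c "
from h import *;st();o=robot.get_obs();print(o['q'].round(3),o['joint_velocities'].round(3),o['joint_torque'].round(2),o['moment'])"
```

```text
t 2.62 jig xy mm [-197.4  -14.7] z 49.7 twist needed -0.23 F [-0.   0.4  0.8] w 0.000 down [ 0.048 -0.028 -0.998]
[-5.260e-01  7.360e-01  1.609e+00 -1.000e-03  7.410e-01  9.090e-01] [-0.007 -0.027 -0.017 -0.001  0.014 -0.004] [-4.000e-02 -4.523e+01 -1.095e+01  5.000e-02 -2.300e-01  0.000e+00] [0.0215378  0.09233522 0.00053721]
```

Emit:
{"api": "carry_out", "payload": {"commands": [[[0,0,0,0,0],[0,0,0,0,0]]]}}

```text
time: 2.78
position: [0.5876, -0.2134, 0.0546]
tool_rot: [0.724, 0.035, -0.687, 0.061]
ft_force: [0.6, 0.2, -0.5]
grip_width: 0.0004
```

```bash
python3 -c "
from h import *;st();o=robot.get_obs();print(o['q'].round(3))"
```

```text
t 2.78 jig xy mm [-199.5  -17. ] z 54.6 twist needed -0.26 F [ 0.6  0.2 -0.5] w 0.000 down [ 0.055 -0.032 -0.998]
[-5.270e-01  7.290e-01  1.605e+00 -1.000e-03  7.440e-01  9.090e-01]
```

```bash
python3 -c "
from h import *;st()
im=robot.camera('scene');st();cv2.imwrite('pics/s2.png',im[:,:,::-1])
robot.camera('top');st();o=robot.get_obs();print(o['q'].round(4),o['joint_torque'].round(2))"
```

```text
t 2.78 jig xy mm [-199.5  -17. ] z 54.6 twist needed -0.26 F [ 0.6  0.2 -0.5] w 0.000 down [ 0.055 -0.032 -0.998]
t 2.83 jig xy mm [-199.7  -17.3] z 54.9 twist needed -0.25 F [0.5 0.5 1.9] w 0.000 down [ 0.056 -0.033 -0.998]
t 2.88 jig xy mm [-199.4  -17.1] z 54.4 twist needed -0.25 F [0.9 0.1 0.5] w 0.001 down [ 0.055 -0.032 -0.998]
[-5.2640e-01  7.2940e-01  1.6053e+00 -5.0000e-04  7.4300e-01  9.0880e-01] [-4.000e-02 -4.634e+01 -1.151e+01  5.000e-02 -2.400e-01  0.000e+00]
```

View pics/s2.png

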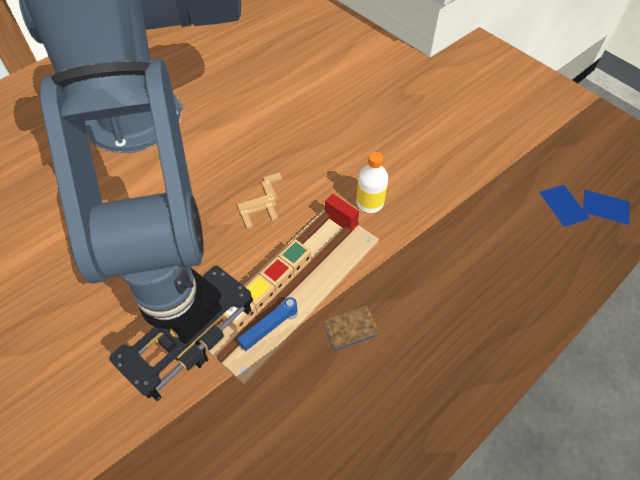

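Emit:
{"api": "carry_out", "payload": {"commands": [[[0,0,0,0,0]]]}}

```text
time: 2.97
position: [0.5879, -0.2133, 0.0554]
tool_rot: [0.724, 0.035, -0.686, 0.061]
ft_force: [0.0, 0.5, -0.5]
grip_width: 0.0005
```

```bash
python3 -c "
from h import *;st();robot.camera('top');st()"
```

```text
t 2.97 jig xy mm [-199.5  -17.3] z 55.4 twist needed -0.24 F [ 0.   0.5 -0.5] w 0.001 down [ 0.056 -0.033 -0.998]
t 3.02 jig xy mm [-199.7  -17.7] z 55.6 twist needed -0.24 F [ 1.1 -0.5  0.3] w 0.001 down [ 0.057 -0.033 -0.998]
```

Emit:
{"api": "carry_out", "payload": {"commands": [[[0,10,0,0,0]]]}}

```text
time: 3.1
position: [0.5904, -0.2145, 0.0475]
tool_rot: [0.726, 0.034, -0.684, 0.062]
ft_force: [-0.8, -0.2, 1.5]
grip_width: -0.0
```

```bash
python3 -c "
from h import *;st();robot.camera('top');st();robot.camera('top');st()"
```

```text
t 3.10 jig xy mm [-201.   -19.5] z 47.5 twist needed -0.23 F [-0.8 -0.2  1.5] w -0.000 down [ 0.061 -0.036 -0.998]
t 3.15 jig xy mm [-200.1  -18.2] z 44.7 twist needed -0.24 F [ 0.  -0.3 -0.3] w 0.001 down [ 0.057 -0.033 -0.998]
t 3.20 jig xy mm [-199.5  -17.5] z 44.4 twist needed -0.23 F [-0.9 -0.6  0.3] w 0.001 down [ 0.055 -0.032 -0.998]
```

The drift comes from servo lag: rows that follow each other directly lock in the transient tilt, while a settled single row keeps it. I'll undo the tilt by going up in chained rows, then come down in single settled rows.

Emit:
{"api": "carry_out", "payload": {"commands": [[[0,-32,0,0,0],[0,-32,0,0,0],[0,-32,0,0,0],[0,-32,0,0,0]]]}}

```text
time: 3.53
position: [0.5744, -0.2056, 0.1632]
tool_rot: [0.716, 0.041, -0.695, 0.055]
ft_force: [0.8, -0.7, -0.2]
grip_width: 0.0004
```

```bash
python3 -c "
from h import *
for _ in range(3):robot.camera('top')
st()"
```

```text
t 3.68 jig xy mm [-191.6   -7.3] z 165.7 twist needed -0.21 F [-0.9  0.1 -1.1] w 0.001 down [ 0.038 -0.023 -0.999]
```

Emit:
{"api": "carry_out", "payload": {"commands": [[[0,-40,0,0,0],[0,-40,0,0,0],[0,-40,0,0,0],[0,-40,0,0,0],[0,-40,0,0,0]]]}}

```text
time: 4.1
position: [0.562, -0.1985, 0.3502]
tool_rot: [-0.705, -0.048, 0.706, -0.048]
ft_force: [1.6, -1.5, 0.2]
grip_width: 0.0004
```

```bash
python3 -c "
from h import *
for _ in range(3):robot.camera('top')
st()"
```

```text
t 4.25 jig xy mm [-183.     4.1] z 353.2 twist needed -0.19 F [-0.2 -0.  -0.4] w 0.000 down [ 0.007 -0.005 -1.   ]
```

```bash
cat > s.py <<'E'
from h import *
for _ in range(3):robot.camera('top')
st()
E
```

Emit:
{"api": "carry_out", "payload": {"commands": [[[0,41,0,-2,0]]]}}

```text
time: 4.33
position: [0.5707, -0.2021, 0.3182]
tool_rot: [0.712, 0.043, -0.698, 0.053]
ft_force: [1.0, -0.8, -0.2]
grip_width: 0.0003
```

```bash
python3 s.py
```

```text
t 4.48 jig xy mm [-181.1    4.7] z 306.8 twist needed -0.19 F [ 0.3 -0.1  0.2] w 0.000 down [-0.004  0.002 -1.   ]
```

Emit:
{"api": "carry_out", "payload": {"commands": [[[0,41,0,-2,0]]]}}

```text
time: 4.57
position: [0.5697, -0.2003, 0.2762]
tool_rot: [0.708, 0.046, -0.703, 0.05]
ft_force: [2.2, -0.3, 0.7]
grip_width: 0.0003
```

```bash
python3 s.py
```

```text
t 4.72 jig xy mm [-179.8    4.6] z 267.7 twist needed -0.19 F [ 1.1 -0.2  0.3] w 0.000 down [-0.012  0.006 -1.   ]
```

Emit:
{"api": "carry_out", "payload": {"commands": [[[0,41,0,0,0]]]}}

```text
time: 4.8
position: [0.5691, -0.1999, 0.2369]
tool_rot: [0.707, 0.047, -0.704, 0.049]
ft_force: [1.6, -0.7, 1.8]
grip_width: 0.0004
```

```bash
python3 s.py
```

```text
t 4.95 jig xy mm [-178.8    6.1] z 228.4 twist needed -0.19 F [ 0.2 -0.4  0.7] w 0.001 down [-0.016  0.009 -1.   ]
```

Emit:
{"api": "carry_out", "payload": {"commands": [[[0,41,0,0,0]]]}}

```text
time: 5.03
position: [0.5683, -0.1996, 0.1966]
tool_rot: [0.706, 0.047, -0.705, 0.049]
ft_force: [1.2, -0.7, 1.7]
grip_width: 0.0003
```

```bash
python3 s.py
```

```text
t 5.18 jig xy mm [-177.8    7.4] z 187.6 twist needed -0.19 F [ 0.3 -0.7  0.9] w 0.001 down [-0.02  0.01 -1.  ]
```

Emit:
{"api": "carry_out", "payload": {"commands": [[[0,40,0,-3,-0.2],[0,40,0,-3,0]]]}}

```text
time: 5.35
position: [0.5746, -0.199, 0.1202]
tool_rot: [0.707, 0.048, -0.704, 0.051]
ft_force: [0.8, -0.8, -2.2]
grip_width: 0.0002
```

```bash
python3 s.py
```

```text
t 5.50 jig xy mm [-181.8   -3.8] z 117.3 twist needed 0.03 F [-0.5 -0.4  0.1] w 0.001 down [-0.004  0.002 -1.   ]
```

Emit:
{"api": "carry_out", "payload": {"commands": [[[0,40,0,-2,0]]]}}

```text
time: 5.58
position: [0.581, -0.2012, 0.0865]
tool_rot: [0.71, 0.046, -0.701, 0.053]
ft_force: [0.9, -1.0, 0.7]
grip_width: 0.0005
```

```bash
python3 s.py
```

```text
t 5.73 jig xy mm [-181.4   -5.2] z 77.9 twist needed 0.04 F [ 0.1 -0.1  1.7] w 0.000 down [-0.007  0.003 -1.   ]
```

Emit:
{"api": "carry_out", "payload": {"commands": [[[0,35,0,4,0]]]}}

```text
time: 5.82
position: [0.5764, -0.201, 0.0512]
tool_rot: [0.709, 0.047, -0.702, 0.052]
ft_force: [1.9, -0.1, 0.7]
grip_width: 0.0006
```

```bash
python3 s.py
```

```text
t 5.97 jig xy mm [-181.    -0.5] z 44.5 twist needed 0.03 F [ 0.5 -0.3  0.8] w 0.001 down [-0.008  0.004 -1.   ]
```

Emit:
{"api": "carry_out", "payload": {"commands": [[[0,22,0,0,0]]]}}

```text
time: 6.05
position: [0.5728, -0.1995, 0.0286]
tool_rot: [0.706, 0.049, -0.705, 0.05]
ft_force: [0.8, -0.7, 0.1]
grip_width: -0.0
```

```bash
python3 s.py
```

```text
t 6.20 jig xy mm [-181.2   -0.8] z 24.6 twist needed 0.03 F [-0.  -0.1 -0.5] w 0.001 down [-0.007  0.003 -1.   ]
```

Emit:
{"api": "carry_out", "payload": {"commands": [[[0,2,-20,1,0]]]}}

```text
time: 6.28
position: [0.5686, -0.1818, 0.0256]
tool_rot: [-0.705, -0.048, 0.705, -0.049]
ft_force: [0.9, 0.4, 0.4]
grip_width: 0.0006
```

```bash
python3 s.py
```

```text
t 6.43 jig xy mm [-160.8   -0.4] z 24.8 twist needed 0.13 F [ 0.5 -0.3  0.4] w 0.001 down [-0.005  0.002 -1.   ]
```

Emit:
{"api": "carry_out", "payload": {"commands": [[[0,5,-15,0,0]]]}}

```text
time: 6.52
position: [0.5667, -0.1657, 0.0222]
tool_rot: [0.706, 0.049, -0.705, 0.05]
ft_force: [0.7, -0.5, 0.4]
grip_width: 0.0004
```

```bash
python3 s.py
```

```text
t 6.67 jig xy mm [-1.446e+02 -1.000e-01] z 20.1 twist needed 0.20 F [-0.2 -0.9 -0.5] w 0.000 down [-0.006  0.003 -1.   ]
```

Emit:
{"api": "carry_out", "payload": {"commands": [[[0,2,-15,0,0]]]}}

```text
time: 6.75
position: [0.5633, -0.1492, 0.0189]
tool_rot: [-0.705, -0.05, 0.706, -0.05]
ft_force: [0.9, -2.7, 4.5]
grip_width: 0.0005
```

```bash
python3 s.py
```

```text
t 6.90 jig xy mm [-128.4    0.2] z 18.1 twist needed 0.27 F [-0.5  0.4  0.2] w 0.000 down [-0.007  0.003 -1.   ]
```

Emit:
{"api": "carry_out", "payload": {"commands": [[[0,0,-15,0,0]]]}}

```text
time: 6.98
position: [0.5603, -0.1329, 0.0183]
tool_rot: [-0.704, -0.051, 0.707, -0.05]
ft_force: [1.0, -2.6, -0.3]
grip_width: 0.0003
```

```bash
python3 s.py
```

```text
t 7.13 jig xy mm [-111.8    1.1] z 17.8 twist needed 0.35 F [-0.8 -0.3 -0.4] w 0.000 down [-0.01   0.004 -1.   ]
```

Emit:
{"api": "carry_out", "payload": {"commands": [[[0,0,-15,-1,0.3]]]}}

```text
time: 7.22
position: [0.5579, -0.1165, 0.018]
tool_rot: [-0.703, -0.05, 0.708, -0.048]
ft_force: [1.8, -1.4, 0.3]
grip_width: 0.0006
```

```bash
python3 s.py
```

```text
t 7.37 jig xy mm [-96.1   0.7] z 17.7 twist needed 0.13 F [0.6 0.5 0.7] w 0.001 down [-0.011  0.005 -1.   ]
```

Emit:
{"api": "carry_out", "payload": {"commands": [[[0,0,-15,-1,0.1]]]}}

```text
time: 7.45
position: [0.5564, -0.1011, 0.0179]
tool_rot: [-0.703, -0.05, 0.708, -0.048]
ft_force: [0.9, -1.1, -0.9]
grip_width: 0.0005
```

```bash
python3 s.py; python3 -c "
from h import *
im=robot.camera('scene')[170:400,170:420];cv2.imwrite('pics/s3.png',cv2.resize(im[:,:,::-1],None,fx=2.5,fy=2.5))"
```

```text
t 7.60 jig xy mm [-80.1   0.3] z 17.6 twist needed 0.09 F [0.1 0.8 0.3] w 0.000 down [-0.012  0.006 -1.   ]
```

View pics/s3.png

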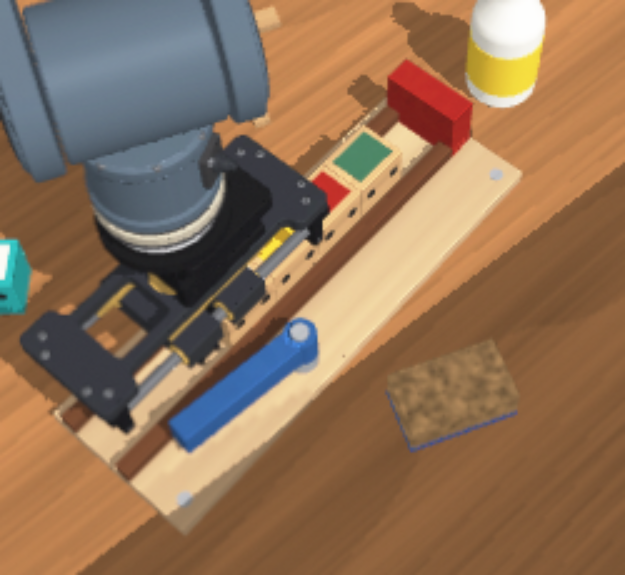

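The row is together and moving, with green at crop (362,155) and about 40 mm still to go. The keeper is unmoved and the hand is clear of it.

Emit:
{"api": "carry_out", "payload": {"commands": [[[0,0,-15,0,0.1]]]}}

```text
time: 7.73
position: [0.5542, -0.0857, 0.018]
tool_rot: [-0.703, -0.049, 0.708, -0.047]
ft_force: [1.2, -2.5, 0.8]
grip_width: 0.0004
```

```bash
python3 s.py
```

```text
t 7.88 jig xy mm [-64.3   0.6] z 17.7 twist needed 0.04 F [ 0.6  0.3 -0.6] w 0.001 down [-0.013  0.006 -1.   ]
```

Emit:
{"api": "carry_out", "payload": {"commands": [[[0,0,-14,0,0.1]]]}}

```text
time: 7.97
position: [0.5512, -0.07, 0.018]
tool_rot: [-0.702, -0.05, 0.709, -0.047]
ft_force: [1.1, -2.5, 0.6]
grip_width: 0.0002
```

```bash
python3 s.py
```

```text
t 8.12 jig xy mm [-48.9   1.3] z 17.7 twist needed 0.02 F [-0.5 -0.   0.3] w 0.000 down [-0.015  0.007 -1.   ]
```

Emit:
{"api": "carry_out", "payload": {"commands": [[[0,0,-4,0,0]]]}}

```text
time: 8.2
position: [0.5486, -0.0632, 0.0178]
tool_rot: [-0.701, -0.052, 0.71, -0.047]
ft_force: [0.3, -2.0, 0.2]
grip_width: 0.0002
```

```bash
python3 s.py
```

```text
t 8.35 jig xy mm [-44.7   1.3] z 17.7 twist needed 0.03 F [ 0.3 -0.2  0.9] w 0.001 down [-0.015  0.007 -1.   ]
```

Emit:
{"api": "carry_out", "payload": {"commands": [[[0,0,-3,0,0]]]}}

```text
time: 8.43
position: [0.548, -0.0602, 0.0178]
tool_rot: [-0.701, -0.052, 0.71, -0.047]
ft_force: [0.5, -1.3, -0.1]
grip_width: 0.0006
```

```bash
python3 s.py
```

```text
t 8.58 jig xy mm [-41.6   1.3] z 17.7 twist needed 0.03 F [-0.5 -0.2  0.1] w 0.000 down [-0.015  0.007 -1.   ]
```

Emit:
{"api": "carry_out", "payload": {"commands": [[[0,0,-3,0,0]]]}}

```text
time: 8.67
position: [0.5476, -0.0572, 0.0178]
tool_rot: [-0.701, -0.052, 0.71, -0.047]
ft_force: [0.9, -1.1, 0.1]
grip_width: 0.0006
```

```bash
python3 s.py
```

```text
t 8.82 jig xy mm [-38.4   1.4] z 17.7 twist needed 0.04 F [ 0.2 -0.7 -0.6] w 0.000 down [-0.015  0.007 -1.   ]
```

Emit:
{"api": "carry_out", "payload": {"commands": [[[0,0,-2,0,0]]]}}

```text
time: 8.9
position: [0.5475, -0.0553, 0.0179]
tool_rot: [-0.701, -0.052, 0.71, -0.047]
ft_force: [0.7, -10.2, 0.4]
grip_width: 0.0003
```

```bash
python3 s.py
```

```text
t 9.05 jig xy mm [-37.5   0.7] z 17.9 twist needed 0.06 F [ 0.3 -5.   0.3] w 0.000 down [-0.013  0.005 -1.   ]
```

Contact force has risen to 5–10 N, so the row is against the stop. I'll push once more to confirm, then back off.

Emit:
{"api": "carry_out", "payload": {"commands": [[[0,0,-2,0,0]]]}}

```text
time: 9.13
position: [0.5485, -0.0552, 0.0182]
tool_rot: [-0.702, -0.051, 0.709, -0.049]
ft_force: [0.5, -9.7, -1.4]
grip_width: 0.0008
```

```bash
python3 s.py
```

```text
t 9.28 jig xy mm [-37.6  -0.4] z 18.4 twist needed 0.11 F [ 1.5 -8.2  0.1] w 0.001 down [-0.01   0.003 -1.   ]
```

Emit:
{"api": "carry_out", "payload": {"commands": [[[0,0,12,-1,0]]]}}

```text
time: 9.37
position: [0.5501, -0.0656, 0.0182]
tool_rot: [-0.701, -0.052, 0.71, -0.049]
ft_force: [-0.6, 0.6, -0.9]
grip_width: 0.0005
```

```bash
python3 s.py;  python3 -c "
from h import *
im=robot.camera('scene')[170:400,170:420];cv2.imwrite('pics/s4.png',cv2.resize(im[:,:,::-1],None,fx=2.5,fy=2.5))"
```

```text
t 9.52 jig xy mm [-50.   -1.4] z 18.2 twist needed 0.01 F [-0.5  0.6  0.1] w 0.001 down [-0.01   0.003 -1.   ]
```

View pics/s4.png

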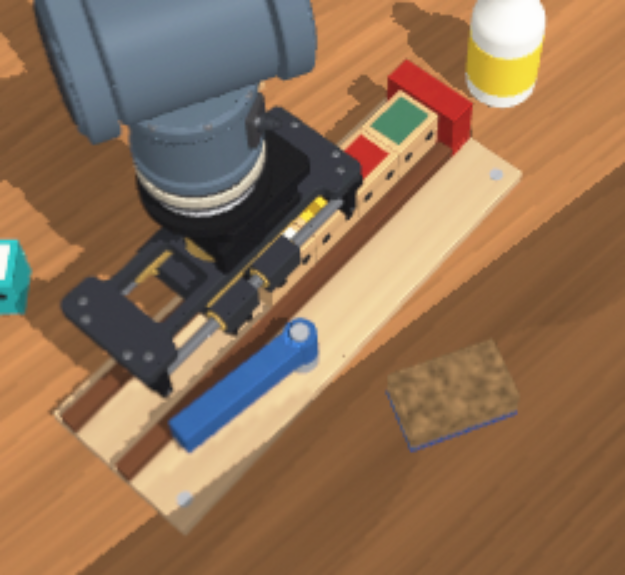

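The row is packed: green sits flush against the red stop at crop (430,120), and the button is still open. Next I lift and go round to the outer side of the button.

Emit:
{"api": "carry_out", "payload": {"commands": [[[0,-28,0,0,0]]]}}

```text
time: 9.65
position: [0.5472, -0.0656, 0.0422]
tool_rot: [-0.698, -0.052, 0.713, -0.046]
ft_force: [-0.2, 0.7, 0.4]
grip_width: 0.0008
```

```bash
python3 s.py
```

```text
t 9.80 jig xy mm [-49.5  -2.2] z 47.3 twist needed 0.05 F [ 0.3 -0.9  0.3] w 0.000 down [-0.009  0.003 -1.   ]
```

Emit:
{"api": "carry_out", "payload": {"commands": [[[0,-28,0,0,0]]]}}

```text
time: 9.88
position: [0.5484, -0.0654, 0.0713]
tool_rot: [-0.699, -0.052, 0.712, -0.047]
ft_force: [-0.1, -0.0, -0.3]
grip_width: 0.0003
```

```bash
python3 s.py
```

```text
t 10.03 jig xy mm [-49.6  -3.2] z 76.3 twist needed 0.07 F [-0.5  0.1  0. ] w 0.000 down [-0.006  0.002 -1.   ]
```

Emit:
{"api": "carry_out", "payload": {"commands": [[[0,0,24,-27,0]]]}}

```text
time: 10.12
position: [0.5739, -0.0814, 0.074]
tool_rot: [-0.698, -0.054, 0.713, -0.047]
ft_force: [-0.8, 0.0, -1.2]
grip_width: 0.0006
```

```bash
python3 s.py
```

```text
t 10.27 jig xy mm [-74.9 -32. ] z 75.3 twist needed 0.01 F [-0.4  0.5  0.1] w 0.001 down [-0.004  0.002 -1.   ]
```

Emit:
{"api": "carry_out", "payload": {"commands": [[[0,0,24,-27,0]]]}}

```text
time: 10.35
position: [0.6048, -0.102, 0.072]
tool_rot: [-0.697, -0.054, 0.713, -0.046]
ft_force: [-1.3, 0.9, -0.8]
grip_width: 0.0005
```

```bash
python3 s.py
```

```text
t 10.50 jig xy mm [-99.9 -59.8] z 74.1 twist needed -0.04 F [ 0.1  0.2 -0.4] w 0.000 down [-0.003  0.001 -1.   ]
```

Emit:
{"api": "carry_out", "payload": {"commands": [[[0,0,20,-27,0]]]}}

```text
time: 10.58
position: [0.6356, -0.1193, 0.0708]
tool_rot: [-0.698, -0.053, 0.713, -0.046]
ft_force: [-0.8, 0.6, -1.3]
grip_width: 0.0006
```

```bash
python3 s.py
```

```text
t 10.73 jig xy mm [-120.2  -87.1] z 73.1 twist needed -0.07 F [-0.   0.1  0.1] w 0.001 down [-0.003  0.002 -1.   ]
```

Emit:
{"api": "carry_out", "payload": {"commands": [[[0,22,0,0,0]]]}}

```text
time: 10.82
position: [0.6479, -0.1253, 0.0542]
tool_rot: [0.706, 0.049, -0.704, 0.049]
ft_force: [1.2, -1.0, -0.4]
grip_width: 0.0006
```

```bash
python3 s.py
```

```text
t 10.97 jig xy mm [-118.   -83.9] z 49.1 twist needed -0.05 F [ 0.6 -0.5 -0.7] w 0.000 down [-0.01   0.004 -1.   ]
```

Emit:
{"api": "carry_out", "payload": {"commands": [[[0,19,0,0,0]]]}}

```text
time: 11.05
position: [0.6447, -0.1237, 0.0334]
tool_rot: [-0.704, -0.05, 0.707, -0.048]
ft_force: [0.8, 0.1, 0.1]
grip_width: 0.0005
```

```bash
python3 s.py
```

```text
t 11.20 jig xy mm [-116.5  -81.9] z 29.3 twist needed -0.03 F [-0.2  0.  -0.2] w 0.001 down [-0.014  0.006 -1.   ]
```

Emit:
{"api": "carry_out", "payload": {"commands": [[[0,0,-4,16,0]]]}}

```text
time: 11.28
position: [0.6276, -0.1214, 0.0309]
tool_rot: [-0.703, -0.051, 0.708, -0.048]
ft_force: [0.8, -0.3, 1.2]
grip_width: 0.0003
```

```bash
python3 s.py
```

```text
t 11.43 jig xy mm [-112.1  -65.5] z 30.6 twist needed -0.03 F [-0.5 -0.3  0.2] w 0.000 down [-0.014  0.006 -1.   ]
```

Emit:
{"api": "carry_out", "payload": {"commands": [[[0,0,-3,14,0]]]}}

```text
time: 11.52
position: [0.6136, -0.1204, 0.0323]
tool_rot: [-0.703, -0.05, 0.708, -0.048]
ft_force: [1.4, -1.6, -1.6]
grip_width: 0.0005
```

```bash
python3 s.py
```

```text
t 11.67 jig xy mm [-109.3  -51.8] z 31.7 twist needed -0.05 F [ 0.1  0.3 -0.1] w 0.001 down [-0.014  0.006 -1.   ]
```

Emit:
{"api": "carry_out", "payload": {"commands": [[[0,1,1,15,0]]]}}

```text
time: 11.75
position: [0.5995, -0.1228, 0.032]
tool_rot: [-0.703, -0.05, 0.707, -0.047]
ft_force: [1.9, 0.2, -1.0]
grip_width: 0.0006
```

```bash
python3 s.py
```

```text
t 11.90 jig xy mm [-110.5  -37.1] z 31.1 twist needed -0.09 F [-0.8 -0.9  0.6] w 0.001 down [-0.013  0.006 -1.   ]
```

Emit:
{"api": "carry_out", "payload": {"commands": [[[0,1,-7,19,0]]]}}

```text
time: 11.98
position: [0.5816, -0.1202, 0.0314]
tool_rot: [-0.704, -0.049, 0.706, -0.047]
ft_force: [3.3, 0.2, -0.5]
grip_width: 0.0006
```

```bash
python3 s.py
```

```text
t 12.13 jig xy mm [-102.9  -17.9] z 30.3 twist needed -0.09 F [ 0.1 -0.1  1. ] w 0.000 down [-0.015  0.007 -1.   ]
```

Emit:
{"api": "carry_out", "payload": {"commands": [[[0,1,-14,16,0]]]}}

```text
time: 12.22
position: [0.5639, -0.1092, 0.0305]
tool_rot: [-0.704, -0.049, 0.707, -0.047]
ft_force: [3.9, -0.8, -0.4]
grip_width: 0.0006
```

```bash
python3 s.py;  python3 -c "
from h import *
im=robot.camera('scene')[170:400,170:420];cv2.imwrite('pics/s5.png',cv2.resize(im[:,:,::-1],None,fx=2.5,fy=2.5))"
```

```text
t 12.37 jig xy mm [-88.4  -1.8] z 29.5 twist needed -0.05 F [ 0.7 -0.5  0.4] w 0.001 down [-0.016  0.007 -1.   ]
```

View pics/s5.png

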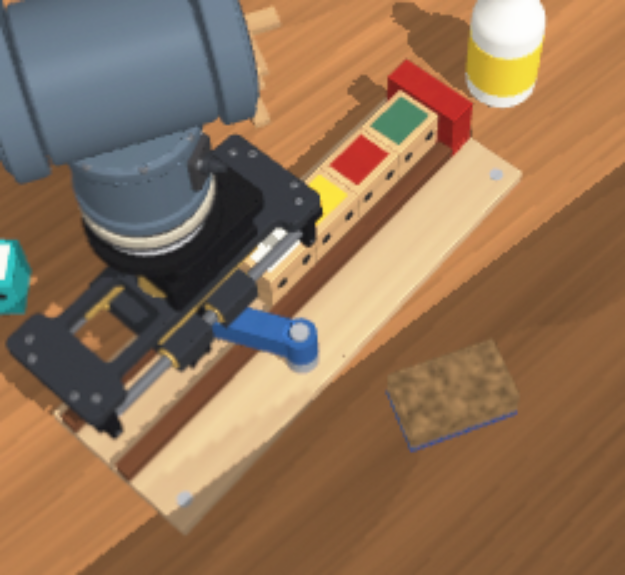

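The button is swinging as planned and the row is undisturbed. Last part of the arc.

Emit:
{"api": "carry_out", "payload": {"commands": [[[0,0,-13,9,0]]]}}

```text
time: 12.5
position: [0.5524, -0.0974, 0.0303]
tool_rot: [-0.703, -0.05, 0.708, -0.047]
ft_force: [2.2, -1.8, -0.4]
grip_width: 0.0005
```

```bash
python3 s.py
```

```text
t 12.65 jig xy mm [-76.2   5.8] z 29.8 twist needed -0.02 F [-0.3  0.5  0.1] w 0.000 down [-0.015  0.007 -1.   ]
```

Emit:
{"api": "carry_out", "payload": {"commands": [[[0,0,-9,5,0]]]}}

```text
time: 12.73
position: [0.5449, -0.0882, 0.0302]
tool_rot: [-0.702, -0.05, 0.709, -0.047]
ft_force: [2.2, -1.8, 0.2]
grip_width: 0.0005
```

```bash
python3 s.py
```

```text
t 12.88 jig xy mm [-66.7  11. ] z 29.9 twist needed -0.00 F [-0.3 -0.6  0.5] w 0.000 down [-0.016  0.007 -1.   ]
```

Emit:
{"api": "carry_out", "payload": {"commands": [[[0,0,-4,1,0]]]}}

```text
time: 12.97
position: [0.5407, -0.0827, 0.03]
tool_rot: [-0.7, -0.052, 0.71, -0.047]
ft_force: [0.2, -0.9, 0.3]
grip_width: 0.0004
```

```bash
python3 s.py
```

```text
t 13.12 jig xy mm [-62.5  12.1] z 29.9 twist needed 0.01 F [-0.1 -0.  -0.5] w 0.001 down [-0.016  0.007 -1.   ]
```

Emit:
{"api": "carry_out", "payload": {"commands": [[[0,0,-3,0,0]]]}}

```text
time: 13.2
position: [0.5396, -0.0792, 0.03]
tool_rot: [-0.7, -0.052, 0.711, -0.046]
ft_force: [0.1, -0.2, -0.4]
grip_width: 0.0005
```

```bash
python3 s.py
```

```text
t 13.35 jig xy mm [-59.2  12.1] z 30.0 twist needed 0.02 F [-0.7 -0.2 -0.4] w 0.000 down [-0.016  0.007 -1.   ]
```

Emit:
{"api": "carry_out", "payload": {"commands": [[[0,0,-2,0,0]]]}}

```text
time: 13.43
position: [0.5391, -0.0768, 0.03]
tool_rot: [-0.7, -0.052, 0.711, -0.046]
ft_force: [-0.5, -0.7, 0.8]
grip_width: 0.0004
```

```bash
python3 s.py
```

```text
t 13.58 jig xy mm [-57.4  12.1] z 30.0 twist needed 0.03 F [ 0.2 -1.7 -0.8] w 0.000 down [-0.016  0.007 -1.   ]
```

Emit:
{"api": "carry_out", "payload": {"commands": [[[0,0,-2,0,0]]]}}

```text
time: 13.67
position: [0.5391, -0.0764, 0.0301]
tool_rot: [-0.7, -0.052, 0.711, -0.048]
ft_force: [-2.0, -12.3, -1.7]
grip_width: 0.0003
```

```bash
python3 s.py; python3 -c "
from h import *
im=robot.camera('scene')[200:360,220:400];cv2.imwrite('pics/s6.png',cv2.resize(im[:,:,::-1],None,fx=3.5,fy=3.5))"
```

```text
t 13.82 jig xy mm [-57.3  12.1] z 30.0 twist needed 0.10 F [-1.9 -6.9 -1.2] w 0.000 down [-0.015  0.004 -1.   ]
```

View pics/s6.png

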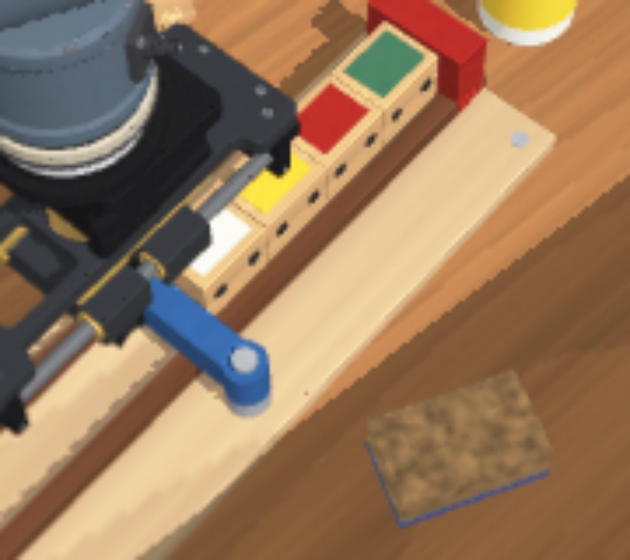

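The force jumped to 7–12 N with no further travel, so the button is at its stop and looks square behind the white blank. Backing off and lifting clear.

Emit:
{"api": "carry_out", "payload": {"commands": [[[0,0,20,0,0]]]}}

```text
time: 13.95
position: [0.5402, -0.0939, 0.0297]
tool_rot: [-0.699, -0.053, 0.712, -0.048]
ft_force: [-0.2, -0.4, 0.8]
grip_width: 0.0004
```

```bash
python3 s.py
```

```text
t 14.10 jig xy mm [-78.1  11.6] z 30.0 twist needed -0.04 F [ 0.  -0.4 -0.2] w 0.000 down [-0.014  0.004 -1.   ]
```

Emit:
{"api": "carry_out", "payload": {"commands": [[[0,-40,10,0,0],[0,-40,10,0,0],[0,-40,20,0,0],[0,-30,30,0,0],[0,-20,35,0,0],[0,0,40,0,0],[0,0,40,0,0]]]}}

```text
time: 14.68
position: [0.5656, -0.2692, 0.1966]
tool_rot: [-0.692, -0.062, 0.718, -0.045]
ft_force: [-0.1, 0.2, -0.4]
grip_width: 0.0004
```

```bash
python3 s.py; python3 s.py; python3 -c "
from h import *
im=robot.camera('top')[195:345,280:490];cv2.imwrite('pics/t7.png',cv2.resize(im[:,:,::-1],None,fx=3.8,fy=3.8,interpolation=cv2.INTER_CUBIC))"
```

```text
t 14.83 jig xy mm [-253.9   13. ] z 195.1 twist needed 0.34 F [0.4 1.  0.3] w 0.001 down [-0.038  0.022 -0.999]
t 14.98 jig xy mm [-249.6   13.7] z 194.0 twist needed 0.58 F [ 0.1 -0.4 -0.3] w 0.000 down [-0.042  0.024 -0.999]
```

View pics/t7.png

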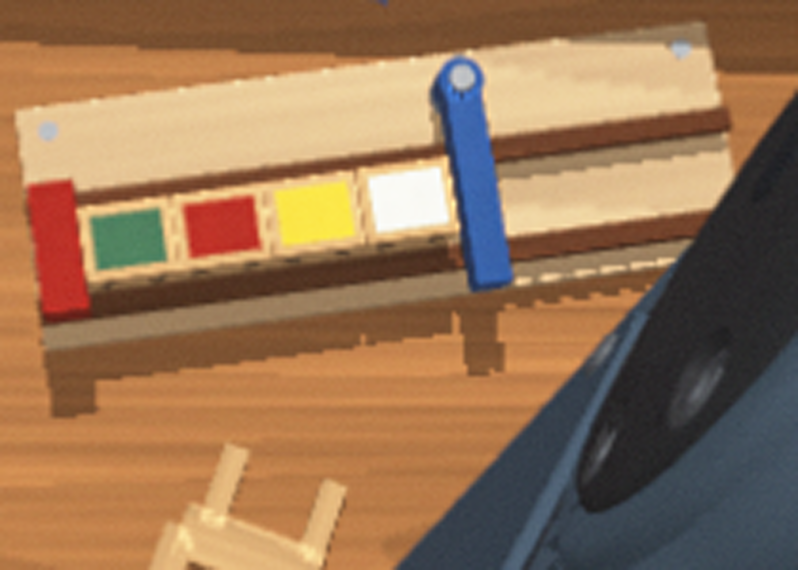

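```bash
python3 -c "
from h import *
p=np.load('p.npy');T=lambda a:np.array(a)/3.8+[280,195]-.4
for q in [(128,240),(223,226),(315,212),(408,200)]:print(wj(p,unproj('top',T(q),.054))*1e3)
d=wj(p,unproj('top',T((491,281)),.049))-wj(p,unproj('top',T((462,77)),.049));print(d*1e3,np.arctan2(d[1],-d[0]))"
```

```text
[128.32307415  -0.19403794]
[83.46258793 -0.72780646]
[39.83704935 -1.43673597]
[-4.34060083 -1.12552474]
[ 2.69011583 98.97776969] 1.5979686275838143
```

```bash
python3 -c "
from h import *
print(robot.hand_in());st()"
```

```text
the job is handed in; nothing more can be done
None
the job is handed in; nothing more can be done
```

I packed the four blanks against the red end stop and swung the blue turn-button square behind them. The job is handed in, with no verdict reported.

- **Packing:** I pushed the row with the shut fingers low in the channel. The force rose to 8–10 N with no further travel before I touched the turn-button.
- **Row position:** In the last top picture the blank centres are at jig x ≈ 128, 83, 40 and -4 mm, all within 1.5 mm of the centre line. A perfectly packed row would put them at 128, 84, 40 and -4 mm.
- **Turn-button:** I pushed it round from its outer side until it met its stop at 7–12 N. It measures about 1.60 rad in the picture, which agrees with 1.57 within picture accuracy.
- **Finish:** The hand stands about 190 mm above the bench and clear of everything. About 15 s of the 51 s was used.
- **Bystanders:** The hand stayed away from all of them. The reindeer shows in the same place in the last top picture. The sanding block and glue bottle looked undisturbed in the last scene view, taken before the hand withdrew, but I did not re-measure them. The turquoise look-alike was left alone.
- **Problem on the way:** Chained rows tilted the tool by about 3.5° on the first descent, because of servo lag. I corrected that before touching any blank by using single moves with a pause after each.

I viewed 9 pictures of the 10 allowed.

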